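# Pump a bench clamp onto a deal block and keep it squeezed

## Task

Clamp the small deal block in the pump-trigger bench clamp: stand it flat on the clamp's bed between the two jaws, its long side along the ram, and let go of it, then pump the trigger towards the fixed grip, letting it spring back between strokes, until the ram's sprung pad presses the block against the fixed jaw. Stop with the pad's spring pressed about half way in, never squeezing it solid (that would dent the block), and do not push the ram or its pad by hand; leave the pot, the sanding block and the spray can where they stand. The clamp only keeps its pressure while the trigger is held, so finish with the fingers still holding the trigger squeezed.

Things in the scene. Friction and masses are not known exactly. Their poses are not given: they have to be found in the camera images.
- block: plain deal block, loose, lying flat on the table at first; a box 40 mm wide, 60 mm long, 42 mm high, 40 to 80 g. Origin at the centre of its underside, z up; its own x and y axes are NOT square to its faces (0.14 rad off): use block_mid for its direction.
- block_mid (a point): centre of the deal block (21 mm above its underside), with axes square to its faces: x across the 40 mm width, y along the 60 mm length, z up.
- clamp: bench clamp fixed to the table: bare steel bed plate 90 mm (x) by 295 mm (y), 10 mm thick (the block stands on it). Origin on the table under the middle of the bed; y = direction in which the ram advances, z up; 'in C' below means this frame, mm. Grey housing at x -24 to 24, y -104 to -30, top z 96, with two black uprights on top: fixed grip and, on its +y side, the trigger.
- grip_top (a point): centre of the top end of the fixed grip, at (0, -82, 158) in C. The grip is 24 mm wide (x), y -89 to -75 in C, rises from the housing and never moves.
- fixed_jaw (a point): middle of the fixed jaw's face, at (0, 110, 31) in C. The jaw is 56 mm wide and 60 mm high and stands at the +y end; the bed between jaw and pad is open above and at both sides.
- trigger_bar: black upper part of the trigger, a bar 20 mm wide (x), 12 mm thick, 16 to 62 mm from the pivot; origin on the pivot axis, which runs along x at y -65, z 85 in C. Only the trigger moves, not the grip: centre a symmetric gripper near y -74 in C. At rest trigger and grip together span y -89 to about -37 at the top, fully squeezed -89 to -59.
- trigger_tip (a point): centre of the trigger's top end, 62 mm from the pivot; released at (0, -44, 143) in C, fully squeezed at (0, -65, 147) in C.
- trigger (a joint): trigger angle: 0 = released, leaning 0.35 rad to +y; 0.35 = fully squeezed, upright, 4 mm off the grip. A spring returns it. A full stroke drives the ram about 12 mm by a pawl; on the way back the pawl clicks over the teeth and the ram stays. Pushed near its top it takes 3 to 6 N with the ram running free, 12 to 17 N with the pad's spring half in.
- ram (a joint): advance of the ram, a toothed steel rod (z 30 to 47 in C), 0 to 0.070 m; starts between 0.005 and 0.025. A weak brake (4 N) holds it when idle, but the pad's spring pushes it back as soon as the trigger is let go under load.
- ram_bar: the ram itself: toothed rod with the dark jaw plate (44 x 8 x 40 mm) at its front end, 18 mm behind the free pad's face; origin under the middle of the bed when the ram is fully back, moving along y in C with the ram.
- pad (a joint): how far the sprung pad is pressed back towards the ram (in m): 0 = free, 0.012 = solid. The spring gives 3 N at the start plus 1.5 N per mm. About 6 mm is wanted.
- pad_face: rubber-faced pad, 42 mm wide (x), 6 mm thick, z 15 to 51 in C, on two sprung pins at the front of the ram; origin not on the pad: use pad_centre.
- pad_centre (a point): middle of the pad's front face; with the pad free at (0, value of joint ram, 33) in C. The opening between pad and fixed jaw is at first 85 to 105 mm.
- pot: bystander: grey turned pot, 62 mm wide, 49 mm high; origin at the centre of its underside.
- sander: bystander: black sanding block, 60 x 78 x 23 mm; origin at the centre of its underside.
- can: bystander: black-capped spray can, 66 mm wide, 136 mm high; origin at the centre of its underside.

How it is judged:
On the way, in this order (a step that is already met when the one before it is completed fails the run):
1. the block stands flat on the bed between the jaws, long side along the ram, and is let go (x of block_mid in the frame of clamp between -0.015 and 0.015 m and y of block_mid in the frame of clamp between 0.025 and 0.084 m and z of block_mid in the frame of clamp below 0.034 m and angle between the y axis of block_mid and the y axis of clamp, either way round below 0.25 rad and angle between block's own z axis and vertical below 0.08 rad and contact force between the fingers and block below 0.3 N), for 0.2 s.
2. the pumped ram's pad touches the block (contact force between pad_face and block above 2 N and value of joint trigger above 0.03 rad), for 0.1 s.
At the end, for the whole second after the job is handed in: Fingers hold the trigger squeezed (over 2 N, 0.03 rad), pad spring 3 to 9.5 mm in; block flat on the bed, untouched by the robot, square within 0.1 rad, within 16 mm of the middle, pressed on the fixed jaw (by the pad, over 5 N); bystanders within 15 mm of their start (value of joint pad between 0.003 and 0.0095 m and contact force between pad_face and block above 5 N and contact force between the fingers and trigger_bar above 2 N and value of joint trigger above 0.03 rad and y of block_mid in the frame of clamp between 0.075 and 0.084 m and x of block_mid in the frame of clamp between -0.016 and 0.016 m and z of block_mid in the frame of clamp below 0.035 m and angle between the y axis of block_mid and the y axis of clamp, either way round below 0.1 rad and angle between block's own z axis and vertical below 0.08 rad and linear speed of block below 0.01 m/s and contact force between each of the arm, the fingers and block below 0.3 N and distance of each of pot, sander, can from where it was at the start of the episode below 0.015 m); the arm keeps its last pose, push and grip.
It fails at once if the pad's spring is squeezed solid (value of joint pad above 0.0115 m).
It fails at once if the block is squeezed with more than 30 N by the clamp (contact force between pad_face and block above 30 N).
It fails at once if the ram or its pad is pushed by hand (contact force between any of the fingers, the arm and pad_face above 4 N or contact force between any of the fingers, the arm and ram_bar above 4 N).
It fails at once if a bystander is disturbed (distance of any of pot, sander, can from where it was at the start of the episode above 0.02 m).
It also fails if it takes over 64 s, if anything falls off the work surface, if the arm or the gripper's body presses on something with over 40 N, if the wrist force passes 120 N, or if a joint passes its speed limit or range.

## Robot

A 6-joint arm with a two-finger parallel gripper is mounted at the origin on a cart in front of the work surface, level with it; the furniture and walls round the work are solid. World frame = base frame: x ahead of the robot, y to its left, z up, the work surface at z = 0. Lengths are in m, angles in rad, forces in N, time in s.
With the tool pointing down it reaches from about 0.3 to 0.775 m from the base axis. Payload 14.6 kg.
Tool frame: the origin (TCP) lies midway between the tips of the shut fingers; the grasp point (between the pads) lies 19 mm behind it; z points along the fingers, y is the direction in which the jaws open and shut (so a half turn about z gives the same grasp; the last joint's range is limited). The gripper opens to 85 mm and grips with 20 to 120 N. Pads are 22 mm wide; open, the fingers measure 114 mm over their backs; the gripper's body (76 mm by 85 mm) begins 54 mm behind the grasp point. The pads swing forward as they close: fully open they stand 13 mm farther back than shut.
Start: joints at [-0.067, 0.3, 1.521, -0, 1.321, -0.067], TCP at [0.55, -0, 0.231] pointing down, gripper open.
Joint ranges: [-3.03, 3.03], [-0.79, 2.21], [0.23, 2.52], [-1.04, 4.18], [0, 3.07], [-2.55, 2.55]. Speed limits (rad/s): [2.22, 2.22, 2.57, 3.14, 3.14, 3.14].

## Interface

Orientations are given as a rotation vector (axis times angle).
In Python, from rig import robot gives the robot as it stands.
- The arm moves only by the tool step_arm, never from a script. Its argument "targets" is a list of rows, each a list of 3 entries, a list of its own where there are three numbers: the gripper's target within -1 to 1 (fully open at 1, half-way at 0, shut at -1), then the shift along the tool's x, y, z in units of 25 mm (1.0 is 25 mm), then the turn, a rotation vector about the tool's x, y, z in units of 6 degrees (1.0 is 6 degrees). In form: [[gripper, [tx, ty, tz], [rx, ry, rz]], ...]. A call has 1 to 12 rows; each row shifts and turns the commanded pose from where the row before left it, along the tool's axes as they then stand; what a row does not reach is not made up. A row lasts 1/10 s, in which the tool goes at most 50 mm and 8.59 degrees, less where a joint would pass 70% of its speed; a pose out of reach is approached as far as the arm can. A call with a number of a shift or a turn outside -1 to 1 is refused whole. A call with a gripper value outside its range is refused whole. The fingers move at their own pace and stop on an object; "squeeze" is the grip in N (left out, the last holds). Time passes only in rows, so rows that do not move let the fingers close. It gives the time, the measured TCP pose, the force and the opening at its end, in the units of the state.
- robot.observe(): the state, without advancing time (a new reading comes with each control period).
- robot.grab_frame(name): name is "scene" or "side" or "wrist"; returns a dict with "frame" (480x640x3 uint8, red, green, blue), "depth" (480x640 float32, m along the optical axis (not along the pixel's ray), 0 where there is no reading), "fov_y" (degrees; the focal length in pixels is half the picture's height over the tangent of half this angle, whatever the lens; pixels are square), "cx", "cy" (the principal point, pixels), "world_to_cam" (4x4, takes a point from world to camera coordinates); the wrist camera has in their place "tool_from_camera" (4x4, takes a point from camera to tool coordinates, whose origin is the TCP and whose axes are the flange's). Camera axes: x right, y down, z forward; pixel columns grow to the right and rows downward; lengths in m; the calibration is good to about 2 mm. The wrist camera is an equidistant fisheye: a pixel r from the principal point sees the ray r / f radians off the axis. A picture is of the moment at which its call begins: read the wrist's pose just before it.
- robot.hand_in(): hands the job in, once; it reports no verdict.
Trained networks look in a picture, given as the dict that the camera call returned (one of the last four; its "shot" number tells which), for a name from the list of things; names that differ only in an ending like _2 or _b are one class to them, and where a whole thing is asked for, a point or a joint stands for the part that bears it (a point fixed in the world has none). Each returns a list of dicts, best first, with "score" (0 to 1); they miss things now and then, are a little off and sometimes report something else, mostly with a low value. They report only what shows in the picture. A call takes as long as a camera call.
- robot.boxes_of(picture, query): "rect" ([centre column, centre row, width, height] in pixels, round what is visible of it).
The state is a dict: "time_s": time; "joints": joint angles; "qvel": joint speeds; "joint_torque": joint torques, N m; "position": TCP position; "tcp_rot": TCP orientation; "force": force on the tool from outside, world axes, zero at the start; "moment": the same for the moment, N m; "grip_width": finger opening in m.
Only numpy, scipy, OpenCV 4.12 (cv2) and the standard library are available. Lean on these libraries where they do the work, as an engineer would, in place of code of your own. Each camera call takes 0.05 s, during which the arm holds its last target.

## Working session

There is one attempt and no reset: what is moved stays moved. The work goes in short steps, Python scripts to look and compute and a tool call to move; the robot and the scene stay as the last step left them, time stands still between calls to the robot, and variables do not carry over. Pictures are saved under pics/ and viewed, and the job is handed in when it is done.

Besides the shell and the picture viewer there is one more tool, called as name([rows], argument=value, ...), one row to a line, values as JSON. step_arm: Moves the arm, as the interface text tells. Shifts and turns lie within -1 to 1; 1 stands for 25 mm of shift or 6 degrees of turn. Its arguments: {"type":"object","properties":{"targets":{"type":"array","items":{"type":"array"}},"squeeze":{"type":"number"}},"required":["targets"]}

```bash
ls; mkdir -p pics
cat > h.py <<'E'
import numpy as np,cv2
from scipy.spatial.transform import Rotation as R
from rig import robot
def snap(name,fn):
    s=robot.observe(); p=robot.grab_frame(name)
    cv2.imwrite('pics/'+fn,p['frame'][:,:,::-1]); np.savez('pics/'+fn+'.npz',**{k:v for k,v in p.items() if k not in('shot',)})
    return s,p
def f(p): return 240/np.tan(np.radians(p['fov_y'])/2)
def cloud(p):
    d=p['depth']; v,u=np.mgrid[:480,:640]; F=f(p)
    c=np.stack([(u-p['cx'])/F*d,(v-p['cy'])/F*d,d],-1)
    T=np.linalg.inv(p['world_to_cam']); w=c@T[:3,:3].T+T[:3,3]; w[d==0]=np.nan
    return w
E
python3 - <<'E'
from h import *
for n in('scene','side'):
    s,p=snap(n,n+'1.png')
    for q in('block','clamp','trigger_bar','pad_face','pot','sander','can'):
        b=robot.boxes_of(p,q); print(n,q,[(np.round(x['rect']).tolist(),round(x['score'],2)) for x in b[:2]])
print(s)
E
```

```text
pics
scene block [([329.0, 358.0, 27.0, 44.0], 0.8)]
scene clamp [([346.0, 229.0, 102.0, 118.0], 0.98)]
scene trigger_bar [([328.0, 355.0, 27.0, 45.0], 0.43)]
scene pad_face [([342.0, 236.0, 13.0, 17.0], 0.62), ([282.0, 183.0, 26.0, 54.0], 0.24)]
scene pot [([404.0, 287.0, 28.0, 31.0], 0.96)]
scene sander [([380.0, 330.0, 20.0, 41.0], 0.77), ([284.0, 182.0, 28.0, 57.0], 0.28)]
scene can [([282.0, 182.0, 32.0, 54.0], 0.67)]
side block [([237.0, 270.0, 26.0, 30.0], 0.66), ([362.0, 324.0, 52.0, 57.0], 0.26)]
side clamp [([358.0, 316.0, 102.0, 108.0], 0.67)]
side trigger_bar []
side pad_face []
side pot [([252.0, 320.0, 34.0, 36.0], 0.69)]
side sander [([235.0, 301.0, 38.0, 19.0], 0.83), ([360.0, 322.0, 44.0, 46.0], 0.37)]
side can [([439.0, 272.0, 37.0, 70.0], 0.69)]
{'time_s': 0.4, 'joints': array([-6.65965647e-02,  2.99949468e-01,  1.52105539e+00, -1.28234053e-05,
        1.32069472e+00, -6.66391643e-02]), 'qvel': array([-0.0006586 , -0.0014049 ,  0.00040576,  0.00076194, -0.00043432,
       -0.0009412 ]), 'joint_torque': array([-4.24494119e-04, -5.42868805e+01, -3.61655939e+01, -6.83709959e-05,
        1.27432508e-03,  1.87302010e-05]), 'position': array([ 5.49970142e-01, -2.10085037e-06,  2.31229983e-01]), 'tcp_rot': array([-2.22133951e+00, -2.22144119e+00,  1.25277507e-04]), 'force': array([-0.09384178, -0.60318711, -0.3474179 ]), 'moment': array([-0.01680292,  0.07819315, -0.01321659]), 'grip_width': 0.085189710348027}
```

View pictures.

Run:
```python
import cv2,numpy as np
a=cv2.imread('pics/scene1.png');b=cv2.imread('pics/side1.png')
cv2.imwrite('pics/sc_crop.png',cv2.resize(a[140:400,230:450],None,fx=2.3,fy=2.3,interpolation=cv2.INTER_CUBIC))
cv2.imwrite('pics/si_crop.png',cv2.resize(b[220:400,200:480],None,fx=2.8,fy=2.8,interpolation=cv2.INTER_CUBIC))
```

```text
(no output)
```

View pics/sc_crop.png

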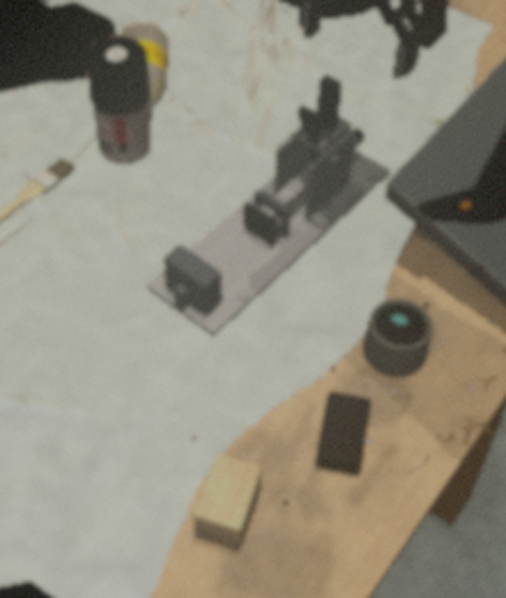

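View pics/si_crop.png

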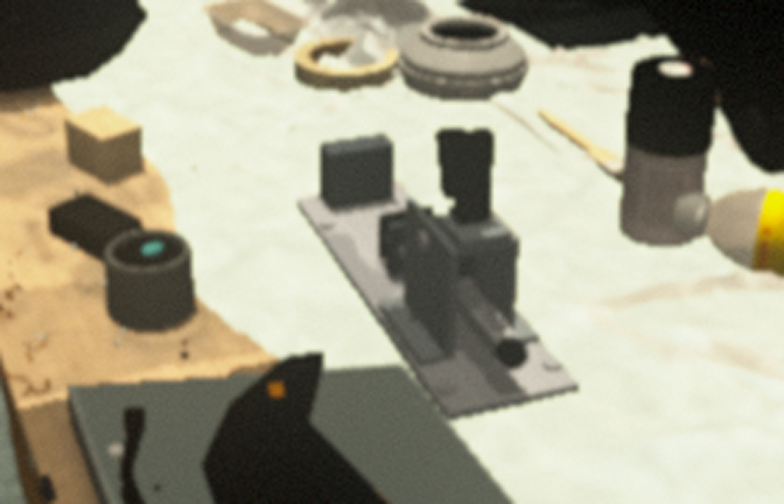

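View pics/scene1.png

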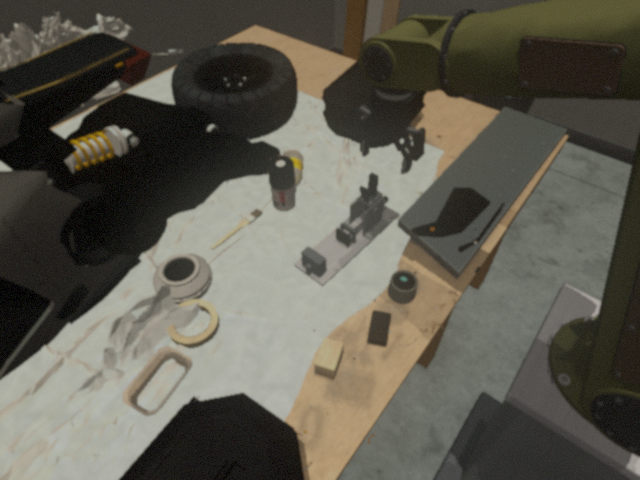

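```bash
cat > m1.py <<'E'
import numpy as np,cv2
from h import cloud
P={}
for n in('scene','side'):
    p=dict(np.load(f'pics/{n}1.png.npz')); P[n]=p; w=cloud(p); 
    for q,(u,v,ww,h) in {'scene':{'block':(329,358,32,50),'clamp':(346,229,110,125),'pot':(404,287,30,33),'sander':(380,330,24,44),'can':(282,182,32,54)},'side':{'block':(237,270,30,34),'clamp':(358,316,106,112),'pot':(252,320,36,40),'sander':(235,301,40,22),'can':(439,272,37,70)}}[n].items():
        c=w[int(v-h/2):int(v+h/2),int(u-ww/2):int(u+ww/2)].reshape(-1,3); c=c[np.isfinite(c).all(1)]
        np.save(f'pics/{n}_{q}.npy',c)
        hist=np.histogram(c[:,2],bins=np.arange(-.02,.2,.01))[0]
        print(n,q,hist)
        top={'block':(.035,.05),'pot':(.04,.06),'sander':(.017,.03),'can':(.12,.15),'clamp':(.09,.102)}[q]
        t=c[(c[:,2]>top[0])&(c[:,2]<top[1])]
        (m,s,a)=cv2.minAreaRect((t[:,:2]*1000).astype(np.float32)); print('  ',len(t),np.round(m,1),np.round(s,1),round(a,1),t.mean(0).round(4))
E
python3 m1.py
```

```text
scene block [  0 167 604  66  63  88 608   0   0   0   0   0   0   0   0   0   0   0
   0   0   0]
   661 [448.9 314.6] [40.7 61. ] 19.1 [0.4477 0.316  0.0424]
scene clamp [   0  176 9322 1509  250  337  656  382  240  101  185  164   53   66
   68   75   63   54    1    0    0]
   172 [678.1 -19.4] [221.4  76.1] 8.2 [ 0.6124 -0.0309  0.0941]
scene pot [  0  56 166  83  80  86 511   6   0   0   0   0   0   0   0   0   0   0
   0   0   0]
   517 [421.9  86.1] [59.1 57.3] 42.5 [0.4223 0.0857 0.0437]
scene sander [  0 126 290  85 550   0   0   0   0   0   0   0   0   0   0   0   0   0
   0   0   0]
   604 [410.5 195.2] [39.7 71.2] 24.5 [0.4097 0.1966 0.0222]
scene can [  0   1 251  57  70  85  85 120 111  60  85  99  96 115  89 398   0   0
   0   0   0]
   487 [816.   23.8] [63. 87.] 47.6 [0.8038 0.0352 0.1336]
side block [  0 113 396 108  99 112 188   0   0   0   0   0   0   0   0   0   0   0
   0   0   0]
   245 [449.6 313.9] [41.7 63.8] 18.5 [0.4488 0.3086 0.0407]
side clamp [   0    3 6494 1113 1125  683  606  392  204  130  232  239   92  104
  105  118  103   81    0    0    0]
   251 [598.5 -38.2] [68.1 45.7] 82.7 [ 0.5935 -0.057   0.0948]
side pot [  0 174 281 196 183 161 438   0   0   0   0   0   0   0   0   0   0   0
   0   0   0]
   438 [423.7  82.9] [57.8 57.7] 23.6 [0.4231 0.0828 0.0432]
side sander [  0 149 176 134 264   2 153   0   0   0   0   0   0   0   0   0   0   0
   0   0   0]
   330 [412. 193.] [41.  71.3] 23.5 [0.4112 0.1884 0.021 ]
side can [  0   1 432 115 142 164 196 132 131 116 147 151 143 151 199 361   0   0
   0   0   0]
   560 [829.8  39.5] [111.5  62.6] 28.2 [0.8092 0.0255 0.1313]
```

```bash
python3 - <<'E'
import numpy as np,cv2
cs=[np.load(f'pics/{n}_clamp.npy') for n in('scene','side')]
for n,c in zip(('sc','si'),cs):
    for lo,hi in((.006,.014),(.02,.2)):
        t=c[(c[:,2]>lo)&(c[:,2]<hi)&(c[:,1]>-.25)]
        # occupancy clean
        g=np.zeros((600,600),np.uint8); ij=((t[:,:2]-[.4,-.25])*1000).astype(int); ok=((ij>=0)&(ij<600)).all(1); g[ij[ok,1],ij[ok,0]]=255
        g=cv2.morphologyEx(g,cv2.MORPH_CLOSE,np.ones((7,7)));
        k,l,s,_=cv2.connectedComponentsWithStats(g)
        i=1+np.argmax(s[1:,4]); yx=np.argwhere(l==i)[:,::-1].astype(np.float32)
        (m,sz,a)=cv2.minAreaRect(yx); print(n,lo,np.round(np.array(m)+[400,-250],1),np.round(sz,1),round(a,1),s[i])
        cv2.imwrite(f'pics/g_{n}_{lo}.png',g)
E
python3 - <<'E'
import cv2,numpy as np
cv2.imwrite('pics/gg.png',np.hstack([np.vstack([cv2.imread(f'pics/g_{n}_{l}.png')[:400,:400] for l in('0.006','0.02')]) for n in('sc','si')])[:, :][::1,::1][:800,:800].repeat(1,0)[:600])
E
```

```text
sc 0.006 [599.9  36.6] [313.4 106.3] 84.0 [  134   133   126   312 11284]
sc 0.02 [596.6 -24.2] [98.9 51.5] 79.1 [ 169  179   57   97 2826]
si 0.006 [602.5  28.7] [298.8  91.2] 86.0 [  147   128   112   303 10911]
si 0.02 [ 496.8 -101.3] [70.9 88.4] 77.4 [  46  105   90   85 4481]
```

View pics/gg.png

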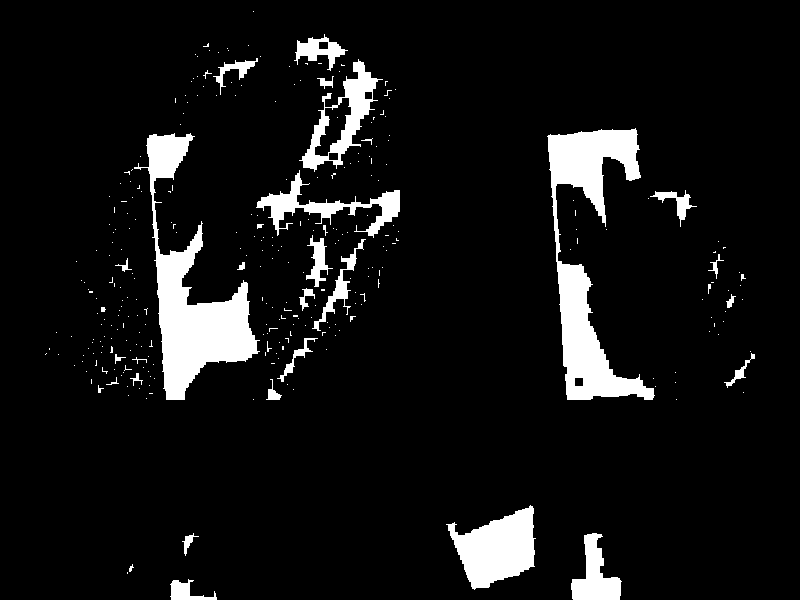

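```bash
cat > fit.py <<'E'
import numpy as np
from scipy.optimize import least_squares
boxes=np.array([[-45,45,-147.5,147.5,0,10],[-24,24,-104,-30,10,96],[-12,12,-89,-75,96,158],[-28,28,110,128,10,60.]])
def sdf(q):
    o=[]
    for b in boxes:
        c=b.reshape(3,2).mean(1);h=(b[1::2]-b[::2])/2
        d=abs(q-c)-h; o.append(np.linalg.norm(np.maximum(d,0),axis=1)+np.minimum(d.max(1),0))
    return np.min(o,0)
def toC(p,x):
    c,s=np.cos(x[2]),np.sin(x[2]); d=p[:,:2]-x[:2]
    return np.c_[d[:,0]*c+d[:,1]*s,-d[:,0]*s+d[:,1]*c,p[:,2]]
def run(names,x):
  for n in names:
    c=np.vstack([np.load(f'pics/{k}_clamp.npy') for k in n])*1000
    for it in range(4):
        q=toC(c,x); m=(c[:,2]>5.5)&(abs(sdf(q))<(15,10,7,7)[it])&(abs(q[:,0])<60)
        g=c[m]; r=least_squares(lambda x:sdf(toC(g,x)),x,loss='soft_l1',f_scale=1.5,x_scale=[1,1,.01]); x=r.x
    q=toC(c,x); print(n,x.round(3),m.sum(),abs(sdf(toC(g,x))).mean().round(2))
    pz=q[(q[:,2]>18)&(q[:,2]<50)&(abs(q[:,0])<20)&(q[:,1]>-28)&(q[:,1]<100)]
    print('pad front y',np.percentile(pz[:,1],[50,90,95,98,99.5]).round(1)); tt=q[(q[:,2]>100)&(abs(q[:,0])<20)]; print('upright y',np.percentile(tt[:,1],[1,5,50,95,99]).round(1),'x',np.percentile(tt[:,0],[2,98]).round(1),'z',tt[:,2].max().round(1))
    j=q[(q[:,2]>55)&(abs(q[:,0])<40)&(q[:,1]>95)]; print('jaw y',np.percentile(j[:,1],[1,99]).round(1),'x',np.percentile(j[:,0],[1,99]).round(1))
    np.save('pics/clampfit.npy',x)
run([['scene'],['side'],['scene','side']],np.array([602.5,28.7,np.radians(-4)]))
E
python3 fit.py
```

```text
['scene'] [ 6.02598e+02  3.85590e+01 -7.40000e-02] 3601 2.01
pad front y [16.5 19.4 19.8 20.1 20.1]
upright y [-92.1 -89.5 -80.7 -46.8 -44.9] x [-11.3  10.1] z 160.8
jaw y [105.5 129.9] x [-27.9  26. ]
['side'] [ 6.03824e+02  3.41480e+01 -7.60000e-02] 4714 1.52
pad front y [ 0.1 20.1 20.9 22.7 25.5]
upright y [-90.8 -90.2 -87.  -50.2 -46.1] x [-11.8  10.6] z 158.1
jaw y [108.1 133.1] x [-28.3  26.2]
['scene', 'side'] [ 6.0321e+02  3.4406e+01 -7.4000e-02] 8288 1.77
pad front y [10.  23.2 23.7 24.1 24.4]
upright y [-91.  -90.2 -81.3 -45.7 -41.7] x [-11.7  10.5] z 160.8
jaw y [108.1 134. ] x [-28.2  26.7]
```

Run:
```python
from h import *
s,p=snap('wrist','w1.png'); print(s['position'],p['fov_y'],p['cx'],p['cy'],p['tool_from_camera'].round(3),p['depth'].shape)
print(robot.boxes_of(p,'block')[:1],robot.boxes_of(p,'clamp')[:1])
```

```text
[5.50002377e-01 6.84237537e-06 2.31292994e-01] 65.70646984690485 316.6264907138447 239.4080051502584 [[-0.001 -0.952 -0.305  0.079]
 [ 1.    -0.001 -0.    -0.001]
 [-0.    -0.305  0.952 -0.143]
 [ 0.     0.     0.     1.   ]] (480, 640)
[] [{'rect': [370.4, 174.5, 111.9, 307.6], 'score': 0.71}]
```

View pics/w1.png

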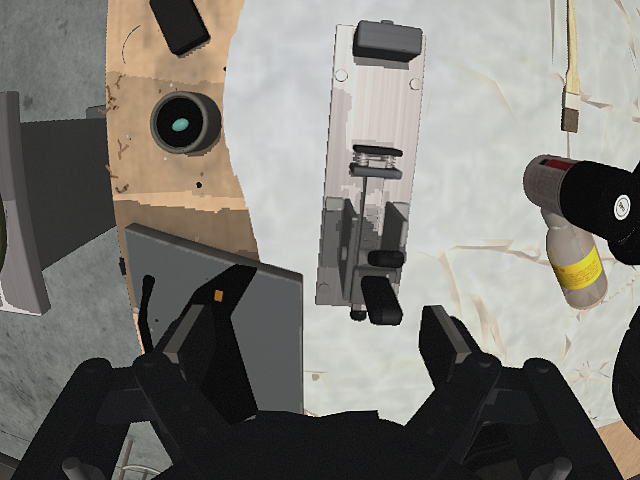

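```bash
cat >> h.py <<'E'
def wcloud(p,s):
    d=p['depth']; v,u=np.mgrid[:480,:640]; F=f(p)
    x=u-p['cx'];y=v-p['cy'];r=np.hypot(x,y)+1e-9;t=r/F
    ray=np.stack([x/r*np.tan(t),y/r*np.tan(t),np.ones_like(r)],-1)*d[...,None]
    T=p['tool_from_camera']; c=ray@T[:3,:3].T+T[:3,3]
    w=c@R.from_rotvec(s['tcp_rot']).as_matrix().T+s['position']; w[(d<=0)]=np.nan
    return w
E
cat > m2.py <<'E'
from h import *; import fit
p=dict(np.load('pics/w1.png.npz')); s=dict(tcp_rot=np.array([-2.2213,-2.2214,0.0001]),position=np.array([.55,0,.2313]))
w=wcloud(p,s); np.save('pics/w1_cloud.npy',w)
c=w[10:330,300:440].reshape(-1,3); c=c[np.isfinite(c).all(1)]; np.save('pics/wr_clamp.npy',c)
fit.run([['wr']],np.array([603,34,-.07]))
for (u,v) in [(338,24),(427,37),(316,303),(388,40),(185,120)]: print(u,v,w[v,u])
# bed corners on plane z=.01
E
sed -i 's/^run(/if __name__=="__main__": run(/' fit.py
python3 m2.py
```

```text
['wr'] [ 6.00941e+02  3.54400e+01 -7.90000e-02] 22365 1.32
pad front y [ 6.3 20.  23.9 24.3 24.8]
upright y [-86.6 -83.4 -74.9 -23.9 -23.5] x [-9.6 11.9] z 268.0
jaw y [109.8 134. ] x [-27.1  27.2]
338 24 [0.56983871 0.17997129 0.01059124]
427 37 [0.65976665 0.17359321 0.00488252]
316 303 [ 0.54847313 -0.11036069  0.01086077]
388 40 [0.60882827 0.15350527 0.06096062]
185 120 [0.43081622 0.0875174  0.04756669]
```

step_arm([
  [1,[1,-0.335,0],[0,0,0]],
  [1,[1,-0.335,0],[0,0,0]],
  [1,[1,-0.335,0],[0,0,0]],
  [1,[1,-0.335,0],[0,0,0]],
  [1,[1,-0.335,0],[0,0,0]],
  [1,[1,-0.335,0],[0,0,0]],
  [1,[1,-0.335,0],[0,0,0]],
  [1,[1,-0.335,0],[0,0,0]],
  [1,[0.9,-0.335,0.3],[0,0,-0.8]],
  [1,[0.8,-0.335,0.3],[0,0,-0.8]],
  [1,[0.8,-0.6,0.3],[0,0,-0.8]],
  [1,[0.8,-0.6,0.3],[0,0,-0.75]],
], squeeze=25)

```text
time_s: 2.15
position: [0.4263, 0.2753, 0.2009]
tcp_rot: [-1.822, -2.559, 0.0]
force: [-0.0, -0.1, -0.5]
grip_width: 0.0853
```

```bash
cat > m3.py <<'E'
from h import *
import sys
s,p=snap('wrist',sys.argv[1]); w=wcloud(p,s); np.save('pics/'+sys.argv[1]+'.cloud.npy',w)
print(s['time_s'],s['position'],'yaw',np.degrees(R.from_rotvec(s['tcp_rot']).as_matrix()[:,1]@np.array([[0],[1],[0]]))*0, R.from_rotvec(s['tcp_rot']).as_matrix()[:,1])
b=robot.boxes_of(p,'block')[:1]; print(b)
if b:
    u,v,W,H=[int(x) for x in b[0]['rect']]
    c=w[max(0,v-H//2-6):v+H//2+6,max(0,u-W//2-6):u+W//2+6].reshape(-1,3); c=c[(c[:,2]>.036)&(c[:,2]<.05)]
    print(cv2.minAreaRect((c[:,:2]*1000).astype(np.float32)),np.median(c[:,2]),len(c))
E
python3 m3.py w2.png
```

```text
2.15 [0.42633089 0.27531511 0.20090509] yaw [0.] [ 9.44978002e-01  3.27133880e-01 -1.70853297e-05]
[{'rect': [356.9, 183.1, 52.0, 73.7], 'score': 0.71}]
((448.806884765625, 316.35162353515625), (40.52006530761719, 60.65660095214844), 18.979822158813477) 0.04225312778924417 3415
```

step_arm([
  [1,[0.61,0.69,0.5],[0,0,0]],
  [1,[0.61,0.69,0.5],[0,0,0]],
  [1,[0,0,1],[0,0,0]],
  [1,[0,0,1],[0,0,0]],
  [1,[0,0,1],[0,0,0]],
  [1,[0,0,1],[0,0,0]],
  [1,[0,0,0.5],[0,0,0]],
  [1,[0,0,0],[0,0,0]],
])

```text
time_s: 3.05
position: [0.4495, 0.314, 0.0626]
tcp_rot: [-1.827, -2.554, 0.004]
force: [0.9, -0.2, 0.4]
grip_width: 0.0853
```

```bash
python3 m3.py w3.png
```

```text
3.05 [0.44948265 0.31404323 0.06259391] yaw [0.] [ 0.94635175  0.32312922 -0.00242565]
[{'rect': [315.6, 274.0, 87.3, 130.4], 'score': 0.66}]
((448.4807434082031, 316.12322998046875), (40.40652084350586, 60.72712326049805), 18.60742950439453) 0.042242360988258225 9291
```

View pics/w3.png

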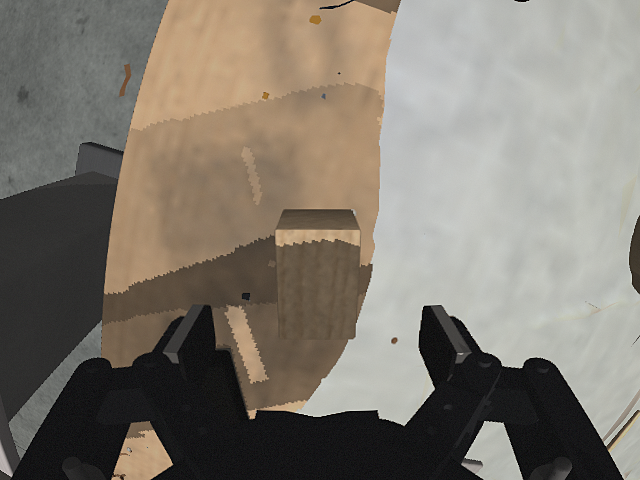

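step_arm([
  [1,[0.04,0,0.8],[0,0,0]],
  [1,[0.04,0,0.8],[0,0,0]],
  [1,[0,0,0.5],[0,0,0]],
  [1,[0,0,0],[0,0,0]],
  [-1,[0,0,0],[0,0,0]],
  [-1,[0,0,0],[0,0,0]],
  [-1,[0,0,0],[0,0,0]],
  [-1,[0,0,0],[0,0,0]],
  [-1,[0,0,0],[0,0,0]],
  [-1,[0,0,0],[0,0,0]],
])

```text
time_s: 4.15
position: [0.4495, 0.3167, 0.0122]
tcp_rot: [1.826, 2.556, 0.002]
force: [-0.2, -1.7, 7.3]
grip_width: 0.0396
```

step_arm([
  [-1,[0,0,-0.5],[0,0,0]],
  [-1,[0,0,-1],[0,0,0]],
  [-1,[0,0,-1],[0,0,0]],
  [-1,[0,0,-1],[0,0,0]],
  [-1,[0,0,-1],[0,0,0.8]],
  [-1,[0,0,-0.5],[0,0,0.8]],
  [-1,[0,0,0],[0,0,0.8]],
  [-1,[0,0,0],[0,0,0.8]],
  [-1,[0,0,0],[0,0,0.67]],
  [-1,[0,0,0],[0,0,0]],
  [-1,[0,0,0],[0,0,0]],
])

```text
time_s: 5.25
position: [0.4491, 0.3165, 0.1367]
tcp_rot: [2.301, 2.139, 0.0]
force: [0.9, -0.5, -1.1]
grip_width: 0.0397
```

```bash
python3 m3.py w4.png
```

```text
5.25 [0.44905467 0.31649542 0.136748  ] yaw [-0.] [ 9.97318475e-01 -7.31833777e-02  2.28536320e-04]
[{'rect': [315.4, 326.8, 117.1, 171.1], 'score': 0.71}]
((0.0, 0.0), (0.0, 0.0), 0.0) nan 0
  return _methods._mean(a, axis=axis, dtype=dtype,
  ret = ret.dtype.type(ret / rcount)
```

View pics/w4.png

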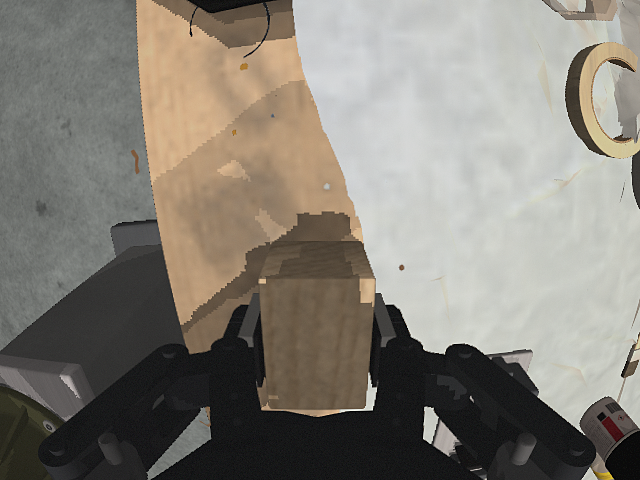

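step_arm([
  [-1,[-0.8,0.69,0],[0,0,0]],
  [-1,[-0.8,0.69,0],[0,0,0]],
  [-1,[-0.8,0.69,0],[0,0,0]],
  [-1,[-0.8,0.69,0],[0,0,0]],
  [-1,[-0.8,0.69,0],[0,0,0]],
  [-1,[-0.8,0.69,0],[0,0,0]],
  [-1,[-0.8,0.69,0],[0,0,0]],
  [-1,[-0.8,0.69,0],[0,0,0]],
  [-1,[-0.8,0.69,0],[0,0,0]],
  [-1,[-0.8,0.69,0],[0,0,0]],
  [-1,[0,0,0],[0,0,0]],
  [-1,[0,0,0],[0,0,0]],
])

```text
time_s: 6.55
position: [0.6059, 0.1039, 0.1361]
tcp_rot: [-2.303, -2.136, 0.001]
force: [-0.5, -0.7, -0.9]
grip_width: 0.0398
```

```bash
python3 m3.py w5.png 2>/dev/null
python3 - <<'E'
from h import *
s,p=snap('side','side2.png');s,p=snap('scene','scene2.png')
a=cv2.imread('pics/side2.png')[220:400,250:490];b=cv2.imread('pics/scene2.png')[130:310,230:470]
cv2.imwrite('pics/two2.png',cv2.resize(np.vstack([a,b]),None,fx=1.66,fy=1.66,interpolation=cv2.INTER_CUBIC))
E
```

```text
6.55 [0.60590589 0.1038584  0.13606433] yaw [-0.] [ 9.97156256e-01 -7.53595873e-02 -5.78377797e-04]
[{'rect': [317.4, 324.8, 116.2, 170.2], 'score': 0.62}]
((596.9369506835938, -46.368080139160156), (10.828665733337402, 36.28924560546875), 88.1117172241211) 0.04367812616812869 39
```

View pics/w5.png

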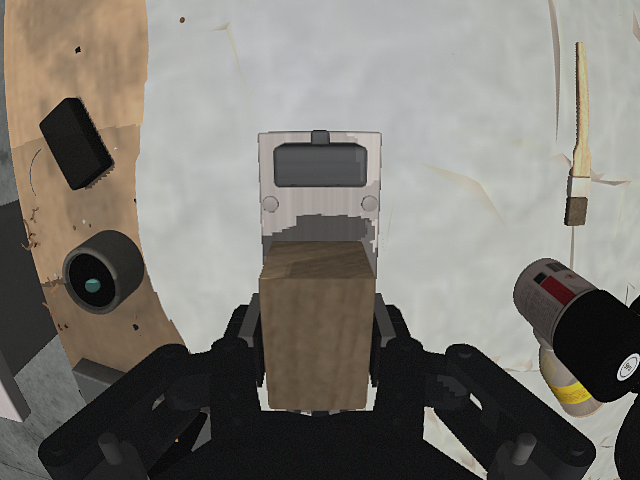

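View pics/two2.png

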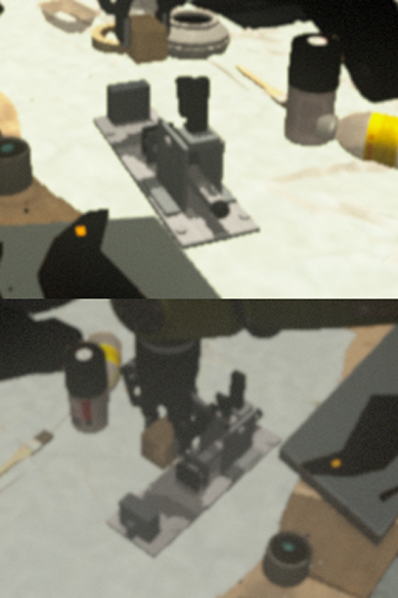

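Run:
```python
from h import *; import fit
w=np.load('pics/w5.png.cloud.npy')
c=w[128:262,250:390].reshape(-1,3); c=c[np.isfinite(c).all(1)]; c=c[c[:,2]<.07]; np.save('pics/w5_clamp.npy',c)
fit.run([['w5']],np.array([602,35,-.075]))
fit.run([['w5','scene','side','wr']],np.array([602,35,-.075]))
b=w[285:400,270:362].reshape(-1,3); print(np.nanmedian(b,0),np.nanmin(b[:,:2],0),np.nanmax(b[:,:2],0))
# block top extent
m=(abs(w[...,2]-np.nanmedian(b[:,2]))<.004); m[:, :255]=0;m[:,380:]=0; q=w[m]; print(cv2.minAreaRect((q[:,:2]*1000).astype(np.float32)))
```

```text
['w5'] [ 6.03498e+02  4.03300e+01 -6.80000e-02] 13575 0.86Traceback (most recent call last):
  File "<stdin>", line 4, in <module>
  File "fit.py", line 21, in run
    print('pad front y',np.percentile(pz[:,1],[50,90,95,98,99.5]).round(1)); tt=q[(q[:,2]>100)&(abs(q[:,0])<20)]; print('upright y',np.percentile(tt[:,1],[1,5,50,95,99]).round(1),'x',np.percentile(tt[:,0],[2,98]).round(1),'z',tt[:,2].max().round(1))
                        ~~~~~~~~~~~~~^^^^^^^^^^^^^^^^^^^^^^^^^^^^
    return _quantile_unchecked(
        a, q, axis, out, overwrite_input, method, keepdims, weights)
    return _ureduce(a,
                    func=_quantile_ureduce_func,
    ...<5 lines>...
                    overwrite_input=overwrite_input,
                    method=method)
    r = func(a, **kwargs)
    result = _quantile(arr,
                       quantiles=q,
    ...<2 lines>...
                       out=out,
                       weights=wgt)
    slices_having_nans = np.isnan(arr[-1, ...])
                                  ~~~^^^^^^^^^
IndexError: index -1 is out of bounds for axis 0 with size 0
```

Run:
```python
from h import *
def rect(c): return [np.round(x,1) for x in cv2.minAreaRect((c[:,:2]*1000).astype(np.float32))]
w5=np.load('pics/w5.png.cloud.npy'); w1=np.load('pics/w1_cloud.npy')
c=w5[125:262,250:390].reshape(-1,3); print('jaw top w5',rect(c[(c[:,2]>.056)&(c[:,2]<.066)]))
c=w1[10:70,340:435].reshape(-1,3); print('jaw top w1',rect(c[(c[:,2]>.055)&(c[:,2]<.066)]))
for n in('scene','side'):
    c=np.load(f'pics/{n}_clamp.npy'); print(n,rect(c[(c[:,2]>.056)&(c[:,2]<.066)&(c[:,1]>.1)&(c[:,0]<.66)]))
c=w5[125:262,250:390].reshape(-1,3); c=c[(c[:,2]>.006)&(c[:,2]<.013)]; print('bed w5',rect(c),c.max(0))
b=w5[285:400,270:362].reshape(-1,3); print(np.nanmedian(b,0))
m=(abs(w5[...,2]-np.nanmedian(b[:,2]))<.004); m[:, :255]=0;m[:,380:]=0;m[:270]=0; q=w5[m]; print(rect(q))
```

```text
jaw top w5 [array([611.2, 157.5]), array([25. , 56.2]), np.float64(85.5)]
jaw top w1 [array([611.4, 157.2]), array([25.7, 57. ]), np.float64(85.4)]
scene [array([610.7, 156.1]), array([25.5, 55.8]), np.float64(88.8)]
side [array([612. , 154.5]), array([26.9, 55.9]), np.float64(87.8)]
bed w5 [array([609.5, 129.9]), array([103.5, 104.5]), np.float64(85.1)] [0.66241219 0.18546863 0.01298624]
[0.60495857 0.10816691 0.1661692 ]
[array([605.4, 103.8]), array([60.9, 44.8]), np.float64(86.3)]
```

step_arm([
  [-1,[0,0.07,1],[0,0,0]],
  [-1,[0,0,1],[0,0,0]],
  [-1,[0,0,1],[0,0,0]],
  [-1,[0,0,0.8],[0,0,0]],
  [-1,[0,0,0.5],[0,0,0]],
  [-1,[0,0,0.2],[0,0,0]],
  [-1,[0,0,0],[0,0,0]],
  [-1,[0,0,0],[0,0,0]],
])

```text
time_s: 7.55
position: [0.6083, 0.1041, 0.0248]
tcp_rot: [2.303, 2.136, 0.002]
force: [0.1, -0.8, -0.8]
grip_width: 0.0396
```

Now lower gently until the bed is felt.

step_arm([
  [-1,[0,0,0.05],[0,0,0]],
  [-1,[0,0,0.04],[0,0,0]],
  [-1,[0,0,0],[0,0,0]],
])

```text
time_s: 7.85
position: [0.6081, 0.104, 0.0222]
tcp_rot: [2.303, 2.136, 0.001]
force: [-0.7, -0.2, 3.8]
grip_width: 0.0397
```

Contact felt (about 4 N). Open.

step_arm([
  [0.3,[0,0,0],[0,0,0]],
  [0.6,[0,0,0],[0,0,0]],
  [1,[0,0,0],[0,0,0]],
  [1,[0,0,0],[0,0,0]],
  [1,[0,0,0],[0,0,0]],
  [1,[0,0,0],[0,0,0]],
  [1,[0,0,0],[0,0,0]],
])

```text
time_s: 8.55
position: [0.6078, 0.1039, 0.0215]
tcp_rot: [2.304, 2.136, 0.0]
force: [1.0, 0.1, -0.2]
grip_width: 0.0855
```

```bash
python3 m3.py w6.png 2>/dev/null
```

```text
8.55 [0.60777709 0.10393619 0.0215315 ] yaw [-0.] [ 9.97154758e-01 -7.53816244e-02  1.62717059e-05]
[{'rect': [315.7, 329.6, 121.8, 159.6], 'score': 0.73}]
((606.9749755859375, 96.50938415527344), (76.17926025390625, 40.50868225097656), 85.96664428710938) 0.04309541360920051 1815
```

View pics/w6.png

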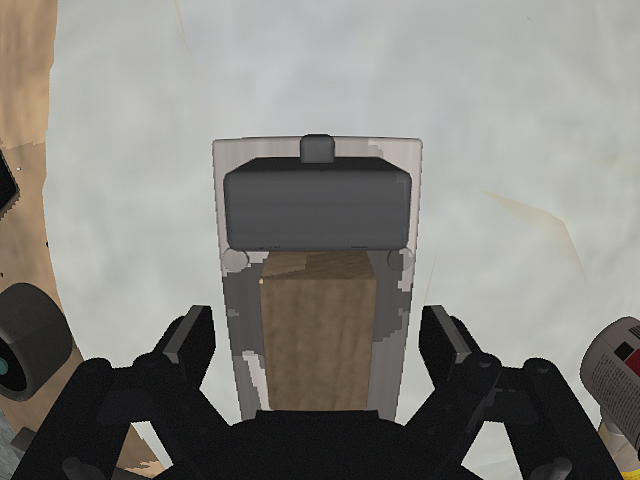

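step_arm([
  [1,[0,0,-0.5],[0,0,0]],
  [1,[0,0,-1],[0,0,0]],
  [1,[0,0,-1],[0,0,0]],
  [1,[0,0,-1],[0,0,0]],
  [0,[0,0,-1],[0,0,0]],
  [-1,[0,0,-1],[0,0,0]],
  [-1,[0,0,-1],[0,0,0]],
  [-1,[-0.6,0,0],[0,0,0]],
  [-1,[0,0,0],[0,0,0]],
  [-1,[0,0,0],[0,0,0]],
])

```text
time_s: 9.65
position: [0.6063, 0.0887, 0.1835]
tcp_rot: [-2.304, -2.135, 0.001]
force: [0.0, 0.2, -0.8]
grip_width: 0.0002
```

```bash
python3 m3.py w7.png 2>/dev/null
python3 - <<'E'
from h import *
s,p=snap('side','side3.png');s,p=snap('scene','scene3.png')
a=cv2.imread('pics/side3.png')[220:400,250:490];b=cv2.imread('pics/scene3.png')[130:310,230:470]
cv2.imwrite('pics/two3.png',cv2.resize(np.hstack([a,b]),None,fx=1.66,fy=1.66,interpolation=cv2.INTER_CUBIC))
w=np.load('pics/w7.png.cloud.npy'); C=np.array([.602,.035]); y=np.array([.0764,.997]); x=np.array([.997,-.0764])
m=(abs(w[...,2]-.052)<.005)&(abs((w[...,:2]-C)@x)<.045); q=w[m]; yy=(q[:,:2]-C)@y; xx=(q[:,:2]-C)@x; print(np.histogram(yy,np.arange(-.05,.16,.01)))
k=(yy>.03)&(yy<.105); print(cv2.minAreaRect((np.c_[xx,yy][k]*1000).astype(np.float32)))
E
```

```text
9.65 [0.6062694  0.08870422 0.18345606] yaw [-0.] [ 0.99710106 -0.07607951 -0.00117453]
[{'rect': [316.9, 263.6, 111.2, 305.1], 'score': 0.71}]
((608.0639038085938, 109.06341552734375), (139.55572509765625, 44.142066955566406), 85.74129486083984) 0.04180673706914077 1240
(array([  0,   0,   0,   0,   0, 501,  63, 382,  85, 613, 651, 669, 673,
       698, 669,   1,   2,   0,  12,   0]), array([-5.0000000e-02, -4.0000000e-02, -3.0000000e-02, -2.0000000e-02,
       -1.0000000e-02,  6.9388939e-18,  1.0000000e-02,  2.0000000e-02,
        3.0000000e-02,  4.0000000e-02,  5.0000000e-02,  6.0000000e-02,
        7.0000000e-02,  8.0000000e-02,  9.0000000e-02,  1.0000000e-01,
        1.1000000e-01,  1.2000000e-01,  1.3000000e-01,  1.4000000e-01,
        1.5000000e-01]))
((0.07487869262695312, 68.82826232910156), (40.39243698120117, 60.578243255615234), 0.17515049874782562)
```

View pics/w7.png

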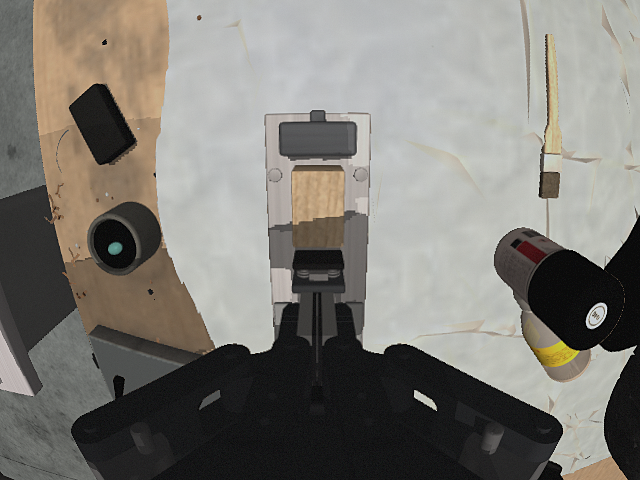

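View pics/two3.png

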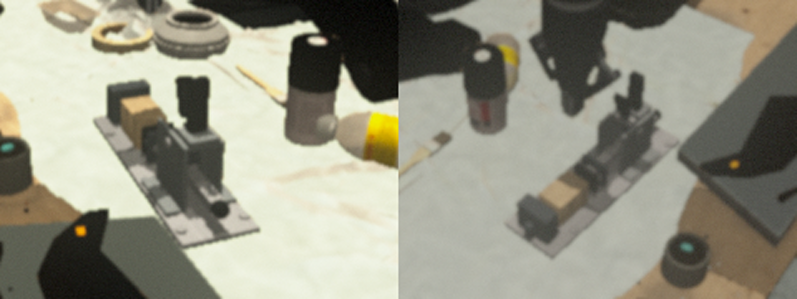

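step_arm([
  [-1,[-0.9,0,0],[0,0,0]],
  [-1,[-0.9,0,0],[0,0,0]],
  [-1,[-0.9,0,0],[0,0,0]],
  [-1,[-0.06,0,1],[0,0,0]],
  [-1,[0,0,1],[0,0,0]],
  [-1,[0,0,0.74],[0,0,0]],
  [-1,[0,0,0],[0,0,0]],
  [-1,[0,0,0],[0,0,0]],
])

```text
time_s: 10.65
position: [0.6016, 0.0204, 0.1159]
tcp_rot: [-2.303, -2.136, 0.0]
force: [0.2, 0.1, 0.2]
grip_width: 0.0005
```

```bash
cat > m4.py <<'E'
from h import *
import sys
n=sys.argv[1]
s,p=snap('wrist','w%s.png'%n); w=wcloud(p,s)
C=np.array([.602,.035]); y=np.array([.0764,.997]); x=np.array([.997,-.0764])
pc=s['position'][:2]-C; print(s['time_s'],'tcp C x %.1f y %.1f z %.1f'%(pc@x*1e3,pc@y*1e3,s['position'][2]*1e3),'F along C y %.2f'%(s['force'][:2]@y),'F',s['force'].round(2))
X=(w[...,:2]-C)@x*1e3;Y=(w[...,:2]-C)@y*1e3;Z=w[...,2]*1e3
def rng(lab,m):
    if m.sum()>10: print(lab,m.sum(),np.percentile(Y[m],[1,3,50,97,99]).round(1))
b=(abs(X)<21)
rng('block top',b&(Z>50.3)&(Z<56)&(Y>30)&(Y<109.5)&(abs(X)<18))
rng('pad+plate top',b&(Z>44)&(Z<54)&(Y>-25)&(Y<60)&(abs(X)>13)&(abs(X)<19))
cols=b&(Z>35)&(Z<56)&(Y>-25)&(Y<105)&(abs(X)>13)&(abs(X)<19)
h,e=np.histogram(Y[cols],np.arange(-20,106,2)); print(list(zip(e[:-1].astype(int).tolist(),h.tolist())))
if len(sys.argv)>2:
    a=robot.grab_frame('side')['frame'][220:400,250:490,::-1];bb=robot.grab_frame('scene')['frame'][130:310,230:470,::-1]
    cv2.imwrite('pics/two%s.png'%n,cv2.resize(np.hstack([a,bb]),None,fx=1.66,fy=1.66,interpolation=cv2.INTER_CUBIC))
E
python3 m4.py 8 1
```

```text
10.65 tcp C x 0.7 y -14.6 z 115.9 F along C y 0.08 F [0.24 0.06 0.17]
block top 6926 [40.  41.1 69.1 96.8 98. ]
pad+plate top 1378 [-0.5  0.7 42.4 59.1 59.7]
[(-20, 0), (-18, 0), (-16, 0), (-14, 0), (-12, 0), (-10, 0), (-8, 0), (-6, 0), (-4, 0), (-2, 24), (0, 63), (2, 73), (4, 71), (6, 175), (8, 48), (10, 29), (12, 37), (14, 48), (16, 0), (18, 41), (20, 69), (22, 82), (24, 117), (26, 0), (28, 0), (30, 0), (32, 0), (34, 0), (36, 0), (38, 20), (40, 82), (42, 66), (44, 86), (46, 71), (48, 83), (50, 88), (52, 66), (54, 88), (56, 66), (58, 88), (60, 82), (62, 72), (64, 87), (66, 66), (68, 88), (70, 77), (72, 77), (74, 88), (76, 66), (78, 87), (80, 71), (82, 84), (84, 81), (86, 74), (88, 79), (90, 78), (92, 83), (94, 74), (96, 83), (98, 26), (100, 0), (102, 0)]
```

View pics/w8.png

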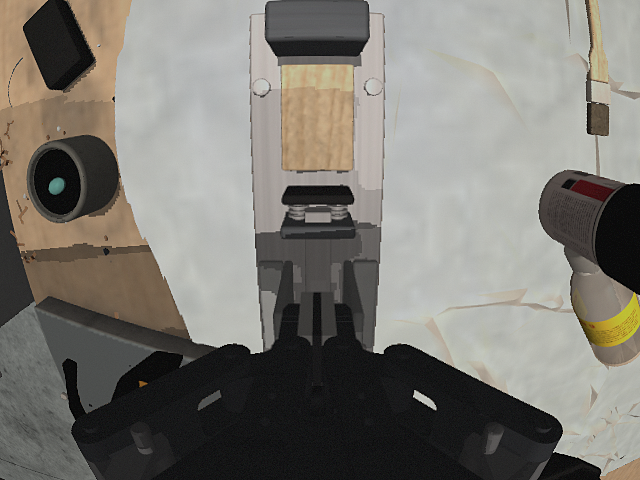

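View pics/two8.png

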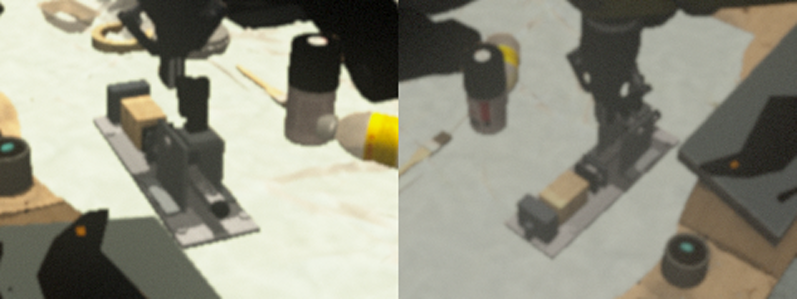

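step_arm([
  [-1,[-0.4,-0.03,0],[0,0,0]],
  [-1,[-0.2,0,0],[0,0,0]],
  [-1,[0,0,0],[0,0,0]],
])

```text
time_s: 11.1
position: [0.5997, 0.0045, 0.116]
tcp_rot: [2.304, 2.135, 0.001]
force: [0.8, 2.0, 1.0]
grip_width: 0.0002
```

step_arm([
  [-1,[-0.15,0,0],[0,0,0]],
  [-1,[0,0,0],[0,0,0]],
])

```text
time_s: 11.3
position: [0.5994, 0.0014, 0.1158]
tcp_rot: [2.304, 2.136, 0.001]
force: [0.5, 3.0, 2.4]
grip_width: 0.0001
```

```bash
python3 m4.py 9 1
```

```text
11.3 tcp C x -0.0 y -33.7 z 115.8 F along C y 3.05 F [0.51 3.02 2.39]
block top 6878 [39.4 40.6 67.9 96.2 97.6]
pad+plate top 1364 [-0.5  0.4 42.3 59.  59.6]
[(-20, 0), (-18, 0), (-16, 0), (-14, 0), (-12, 0), (-10, 0), (-8, 0), (-6, 0), (-4, 0), (-2, 31), (0, 75), (2, 69), (4, 79), (6, 141), (8, 53), (10, 32), (12, 35), (14, 50), (16, 9), (18, 57), (20, 64), (22, 77), (24, 70), (26, 0), (28, 0), (30, 0), (32, 0), (34, 0), (36, 0), (38, 42), (40, 88), (42, 77), (44, 77), (46, 88), (48, 64), (50, 88), (52, 71), (54, 83), (56, 84), (58, 64), (60, 85), (62, 65), (64, 85), (66, 74), (68, 78), (70, 76), (72, 77), (74, 78), (76, 75), (78, 81), (80, 72), (82, 84), (84, 71), (86, 75), (88, 78), (90, 72), (92, 78), (94, 73), (96, 74), (98, 10), (100, 0), (102, 0)]
```

View pics/two9.png

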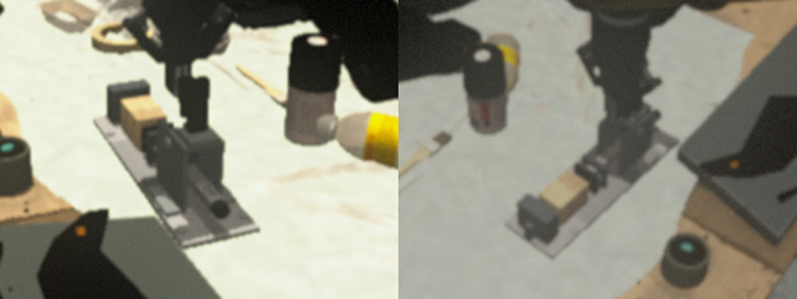

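step_arm([
  [-1,[-0.15,0,0],[0,0,0]],
  [-1,[-0.15,0,0],[0,0,0]],
  [-1,[0,0,0],[0,0,0]],
])

```text
time_s: 11.75
position: [0.5989, -0.0057, 0.1159]
tcp_rot: [2.303, 2.136, 0.002]
force: [1.9, 4.5, 3.8]
grip_width: -0.0001
```

```bash
python3 m4.py 10 | cut -c1-420
```

```text
11.75 tcp C x 0.1 y -40.9 z 115.9 F along C y 4.68 F [1.93 4.54 3.76]
block top 6815 [39.5 40.7 68.  96.3 97.6]
pad+plate top 1394 [ 3.1  4.3 42.2 58.9 59.7]
[(-20, 0), (-18, 0), (-16, 0), (-14, 0), (-12, 0), (-10, 0), (-8, 0), (-6, 0), (-4, 0), (-2, 0), (0, 0), (2, 38), (4, 62), (6, 80), (8, 70), (10, 139), (12, 44), (14, 39), (16, 42), (18, 50), (20, 34), (22, 43), (24, 69), (26, 85), (28, 66), (30, 0), (32, 0), (34, 0), (36, 0), (38, 44), (40, 87), (42, 66), (44, 88), (46, 72), (48, 82), (50, 83), (52, 70), (54, 89), (56, 67), (58, 86), (60, 70), (62, 79), (64, 78), (6
```

step_arm([
  [-1,[-0.12,0,0],[0,0,0]],
  [-1,[-0.1,0,0],[0,0,0]],
  [-1,[0,0,0],[0,0,0]],
])

```text
time_s: 12.1
position: [0.5985, -0.0112, 0.1159]
tcp_rot: [2.303, 2.136, 0.001]
force: [0.9, 5.2, 4.4]
grip_width: -0.0001
```

```bash
python3 m4.py 11 | cut -c1-420
```

```text
12.1 tcp C x 0.1 y -46.3 z 115.9 F along C y 5.26 F [0.9  5.21 4.38]
block top 6990 [30.8 32.  66.7 96.3 97.6]
pad+plate top 1361 [ 7.3  8.  42.6 58.9 59.5]
[(-20, 0), (-18, 0), (-16, 0), (-14, 0), (-12, 0), (-10, 0), (-8, 0), (-6, 0), (-4, 0), (-2, 0), (0, 0), (2, 0), (4, 0), (6, 40), (8, 77), (10, 73), (12, 80), (14, 103), (16, 45), (18, 28), (20, 44), (22, 43), (24, 37), (26, 48), (28, 87), (30, 76), (32, 34), (34, 0), (36, 0), (38, 63), (40, 67), (42, 85), (44, 80), (46, 74), (48, 85), (50, 67), (52, 88), (54, 65), (56, 86), (58, 75), (60, 76), (62, 74), (64, 75), (6
```

View pics/w11.png

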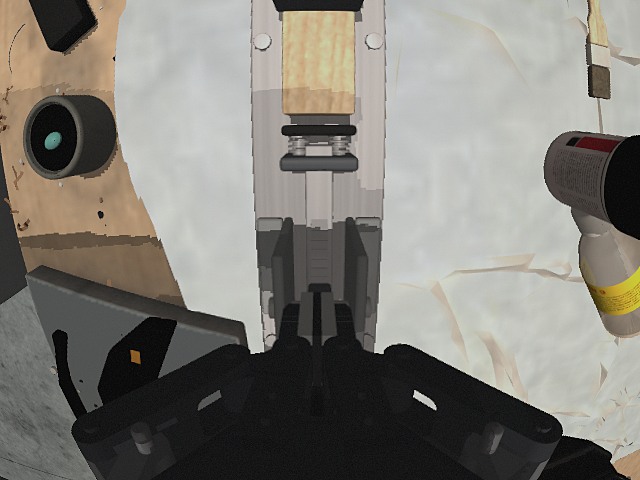

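step_arm([
  [-1,[-0.06,0,0],[0,0,0]],
  [-1,[0.3,0,0],[0,0,0]],
  [-1,[0.3,0,0],[0,0,0]],
  [-1,[0.3,0,0],[0,0,0]],
  [-1,[0,0,0],[0,0,0]],
  [-1,[0,0,0],[0,0,0]],
])

```text
time_s: 12.75
position: [0.5998, 0.0097, 0.1154]
tcp_rot: [-2.303, -2.137, 0.0]
force: [-0.3, -0.6, -0.3]
grip_width: -0.0001
```

```bash
python3 m4.py 12 | cut -c1-420
```

```text
12.75 tcp C x -0.2 y -25.4 z 115.4 F along C y -0.61 F [-0.26 -0.59 -0.34]
block top 7265 [30.9 32.2 67.3 96.6 98. ]
pad+plate top 1377 [ 7.7  9.  42.2 58.9 59.5]
[(-20, 0), (-18, 0), (-16, 0), (-14, 0), (-12, 0), (-10, 0), (-8, 0), (-6, 0), (-4, 0), (-2, 0), (0, 0), (2, 0), (4, 0), (6, 18), (8, 63), (10, 80), (12, 74), (14, 166), (16, 28), (18, 38), (20, 44), (22, 44), (24, 26), (26, 12), (28, 80), (30, 68), (32, 108), (34, 0), (36, 0), (38, 42), (40, 83), (42, 77), (44, 74), (46, 87), (48, 64), (50, 86), (52, 75), (54, 77), (56, 85), (58, 65), (60, 88), (62, 78), (64, 76), (
```

step_arm([
  [-1,[-0.2,0,0],[0,0,0]],
  [-1,[-0.2,0,0],[0,0,0]],
  [-1,[-0.2,0,0],[0,0,0]],
  [-1,[-0.15,0,0],[0,0,0]],
  [-1,[-0.1,0,0],[0,0,0]],
  [-1,[0,0,0],[0,0,0]],
])

```text
time_s: 13.4
position: [0.5987, -0.0119, 0.1163]
tcp_rot: [2.304, 2.135, 0.003]
force: [0.9, 5.5, 3.8]
grip_width: 0.0003
```

```bash
python3 m4.py 13 | cut -c1-500
```

```text
13.4 tcp C x 0.3 y -47.0 z 116.3 F along C y 5.59 F [0.93 5.53 3.84]
block top 7169 [ 40.3  41.9  71.8 102.4 103.8]
pad+plate top 1085 [19.5 20.2 45.9 59.3 59.8]
[(-20, 0), (-18, 0), (-16, 0), (-14, 0), (-12, 0), (-10, 0), (-8, 0), (-6, 0), (-4, 0), (-2, 0), (0, 0), (2, 0), (4, 0), (6, 0), (8, 0), (10, 0), (12, 0), (14, 0), (16, 7), (18, 27), (20, 85), (22, 63), (24, 87), (26, 71), (28, 41), (30, 42), (32, 33), (34, 47), (36, 42), (38, 72), (40, 72), (42, 75), (44, 84), (46, 67), (48, 88), (50, 69), (52, 85), (54, 75), (56, 78), (58, 81), (60, 74), (62, 78), (64, 76), (66, 79), (68, 74), (70, 76), (72, 77), (74, 74), (76, 79), (78, 73), (80, 76), (82, 70
```

step_arm([
  [-1,[0.3,0,0],[0,0,0]],
  [-1,[0.3,0,0],[0,0,0]],
  [-1,[0.25,0,0],[0,0,0]],
  [-1,[0,0,0],[0,0,0]],
  [-1,[0,0,0],[0,0,0]],
  [-1,[-0.2,0,0],[0,0,0]],
  [-1,[-0.2,0,0],[0,0,0]],
  [-1,[-0.15,0,0],[0,0,0]],
  [-1,[0,0,0],[0,0,0]],
])

```text
time_s: 14.35
position: [0.5993, -0.004, 0.1165]
tcp_rot: [2.304, 2.136, 0.004]
force: [1.1, 8.4, 5.6]
grip_width: -0.0001
```

```bash
python3 m4.py 14 | cut -c1-500
```

```text
14.35 tcp C x 0.3 y -39.1 z 116.5 F along C y 8.41 F [1.06 8.36 5.62]
block top 7631 [ 30.8  32.   74.8 107.2 108.7]
pad+plate top 873 [25.9 26.5 48.3 59.4 59.6]
[(-20, 0), (-18, 0), (-16, 0), (-14, 0), (-12, 0), (-10, 0), (-8, 0), (-6, 0), (-4, 0), (-2, 0), (0, 0), (2, 0), (4, 0), (6, 0), (8, 0), (10, 0), (12, 0), (14, 0), (16, 0), (18, 0), (20, 0), (22, 24), (24, 27), (26, 63), (28, 83), (30, 63), (32, 92), (34, 42), (36, 34), (38, 41), (40, 44), (42, 39), (44, 77), (46, 76), (48, 74), (50, 73), (52, 88), (54, 71), (56, 81), (58, 73), (60, 81), (62, 77), (64, 77), (66, 81), (68, 73), (70, 79), (72, 73), (74, 79), (76, 74), (78, 72), (80, 79), (82, 71),
```

step_arm([
  [-1,[-0.1,0,0],[0,0,0]],
  [-1,[-0.08,0,0],[0,0,0]],
  [-1,[0,0,0],[0,0,0]],
])

```text
time_s: 14.7
position: [0.5992, -0.0079, 0.1168]
tcp_rot: [2.303, 2.136, 0.005]
force: [0.2, 12.0, 8.7]
grip_width: -0.0
```

```bash
python3 m4.py 15 | cut -c1-500
```

```text
14.7 tcp C x 0.5 y -43.0 z 116.8 F along C y 11.96 F [ 0.16 11.98  8.69]
block top 7677 [ 30.8  32.   73.3 106.6 108.1]
pad+plate top 893 [28.1 28.7 48.3 59.1 59.6]
[(-20, 0), (-18, 0), (-16, 0), (-14, 0), (-12, 0), (-10, 0), (-8, 0), (-6, 0), (-4, 0), (-2, 0), (0, 0), (2, 0), (4, 0), (6, 0), (8, 0), (10, 0), (12, 0), (14, 0), (16, 0), (18, 0), (20, 0), (22, 26), (24, 26), (26, 17), (28, 87), (30, 66), (32, 88), (34, 77), (36, 46), (38, 24), (40, 48), (42, 42), (44, 75), (46, 87), (48, 65), (50, 86), (52, 85), (54, 67), (56, 83), (58, 69), (60, 83), (62, 73), (64, 76), (66, 69), (68, 85), (70, 69), (72, 81), (74, 71), (76, 74), (78, 72), (80, 71), (82, 73),
```

View pics/w15.png

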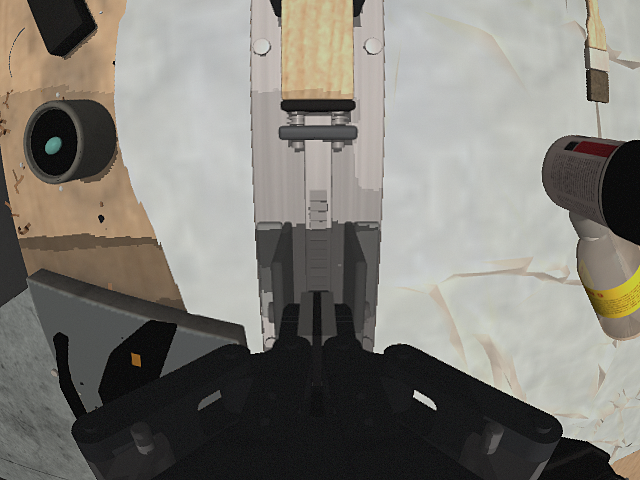

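step_arm([
  [-1,[-0.07,0,0],[0,0,0]],
  [-1,[-0.05,0,0],[0,0,0]],
  [-1,[0,0,0],[0,0,0]],
])

```text
time_s: 15.05
position: [0.599, -0.0106, 0.1169]
tcp_rot: [2.303, 2.136, 0.005]
force: [0.2, 13.4, 10.4]
grip_width: 0.0001
```

```bash
python3 m4.py 16 | cut -c1-500
python3 - <<'E'
import cv2,numpy as np
a=[cv2.resize(cv2.imread(f'pics/w{n}.png')[80:260,260:380],None,fx=2.2,fy=3,interpolation=cv2.INTER_CUBIC) for n in(11,15,16)]
cv2.imwrite('pics/cmp.png',np.hstack(a))
E
```

```text
15.05 tcp C x 0.5 y -45.7 z 116.9 F along C y 13.34 F [ 0.23 13.36 10.35]
block top 7495 [ 30.9  32.1  71.5 104.1 105.5]
pad+plate top 886 [29.9 30.5 48.6 59.2 59.8]
[(-20, 0), (-18, 0), (-16, 0), (-14, 0), (-12, 0), (-10, 0), (-8, 0), (-6, 0), (-4, 0), (-2, 0), (0, 0), (2, 0), (4, 0), (6, 0), (8, 0), (10, 0), (12, 0), (14, 0), (16, 0), (18, 0), (20, 0), (22, 16), (24, 27), (26, 36), (28, 38), (30, 66), (32, 88), (34, 66), (36, 68), (38, 39), (40, 37), (42, 39), (44, 100), (46, 81), (48, 71), (50, 87), (52, 69), (54, 84), (56, 74), (58, 78), (60, 73), (62, 79), (64, 73), (66, 81), (68, 74), (70, 76), (72, 73), (74, 79), (76, 72), (78, 74), (80, 76), (82, 77)
```

View pics/cmp.png

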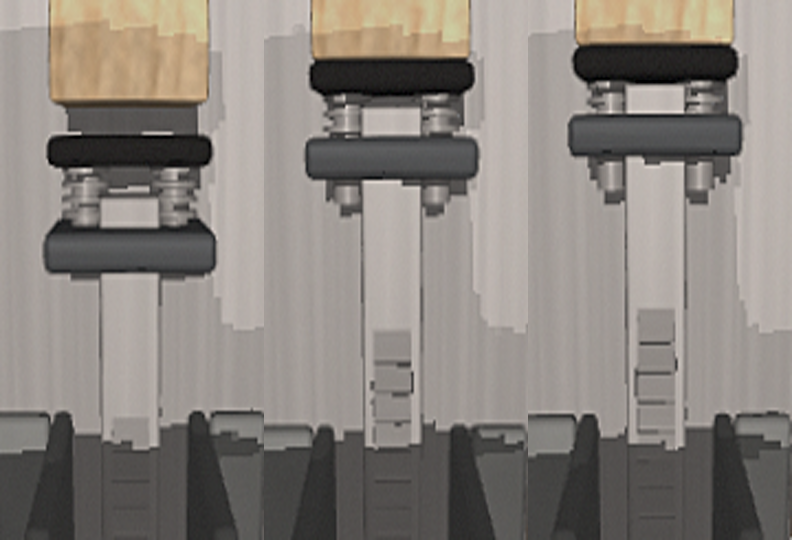

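step_arm([
  [-1,[0,0,0],[0,0,0]],
  [-1,[0,0,0],[0,0,0]],
  [-1,[0,0,0],[0,0,0]],
  [-1,[0,0,0],[0,0,0]],
  [-1,[0,0,0],[0,0,0]],
])

```text
time_s: 15.6
position: [0.599, -0.0106, 0.1169]
tcp_rot: [2.303, 2.136, 0.005]
force: [0.0, 13.7, 9.3]
grip_width: -0.0002
```

```bash
python3 m4.py 17 1| cut -c1-200
python3 - <<'E'
from h import *
C=np.array([.602,.035]); y=np.array([.0764,.997]); x=np.array([.997,-.0764])
for n,bx in(('scene',{'pot':(404,287,30,33),'sander':(380,330,24,44),'can':(282,182,32,54)}),('side',{'pot':(252,320,36,40),'sander':(235,301,40,22),'can':(439,272,37,70)})):
    s,p=snap(n,n+'9.png'); w=cloud(p); w0=cloud(dict(np.load(f'pics/{n}1.png.npz')))
    for q,(u,v,W,H) in bx.items():
        o=[]
        for ww in(w0,w):
            c=ww[v-H//2:v+H//2,u-W//2:u+W//2].reshape(-1,3); lo={'pot':.04,'sander':.015,'can':.125}[q]; c=c[c[:,2]>lo]; o.append(np.median(c,0))
        print(n,q,((o[1]-o[0])*1e3).round(1))
    d=w[...,:2]-C; X=d@x;Y=d@y; m=(abs(w[...,2]-.052)<.004)&(abs(X)<.03)&(Y>.045)&(Y<.112); print(m.sum(),cv2.minAreaRect((np.c_[X[m],Y[m]]*1000).astype(np.float32)))
E
```

```text
15.6 tcp C x 0.5 y -45.6 z 116.9 F along C y 13.68 F [ 0.04 13.72  9.31]
block top 7507 [ 31.   32.1  71.5 104.  105.5]
pad+plate top 898 [30.  30.5 48.5 59.3 59.8]
[(-20, 0), (-18, 0), (-16, 0), (-14, 0), (-12, 0), (-10, 0), (-8, 0), (-6, 0), (-4, 0), (-2, 0), (0, 0), (2, 0), (4, 0), (6, 0), (8, 0), (10, 0), (12, 0), (14, 0), (16, 0), (18, 0), (20, 0), (22, 15),
scene pot [-0.7  0.3 -0. ]
scene sander [ 0.1 -0.1  0.1]
scene can [ 0.1 -0.5  0.1]
370 ((-2.6829166412353516, 77.74417877197266), (47.34406661987305, 65.45364379882812), 1.0300348997116089)
side pot [-0.1  0.1 -0. ]
side sander [ 0.5 -0.5  0. ]
side can [-0.7 -0.6 -0.1]
334 ((1.8769283294677734, 78.67024230957031), (53.35569763183594, 65.69169616699219), 1.721185564994812)
```

View pics/two17.png

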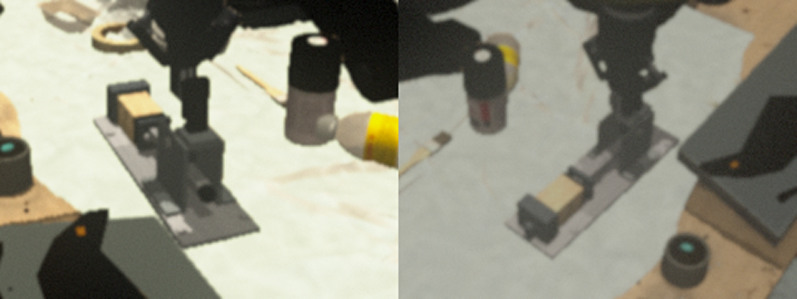

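```bash
python3 -c "
from rig import robot
print(robot.hand_in()); s=robot.observe(); print(s['time_s'],s['force'])"
```

```text
the job is handed in; nothing more can be done
None
the job is handed in; nothing more can be done
```

The block is clamped and I have handed the job in at about 15.7 s. The fingers are still pushing the trigger; I don't know the verdict.

- **Placing:** I set the block on the bed at about (0, 69) mm in C, square to within a degree, and let go of it.
- **Pumping:** With the fingers shut, I pumped the trigger from its +y side by moving the arm. It took two strokes and a third that I stopped short and held.
- **Last checks:**
  - **Push on the trigger:** steady at about 13.5 N over the last half second, with the trigger nearly fully squeezed. That is within the 12 to 17 N given for the spring half in.
  - **Pad spring:** about 5.4 mm in, estimated from the wrist pictures because I had no direct reading.
  - **Block:** it looks flush against the fixed jaw and square.
  - **Bystanders:** the pot, sanding block and spray can are each within 1 mm of where they started.
- **Where the checks disagree:** The last scene and side pictures put the block's centre at y 77.7 to 78.7 mm, while touching the jaw would put it at 80 mm. I put the difference down to blur and calibration. The early camera fits of the clamp's own position also disagreed by several mm along y. I settled that with the fixed jaw's top edges in the wrist pictures.

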